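# Return a specimen tin through the sprung flap

## Robot

A 6-joint arm with a two-finger parallel gripper is mounted at the origin on the work surface. World frame = base frame: x ahead of the robot, y to its left, z up, the work surface at z = 0. Lengths are in mm, angles in rad, forces in N, time in s.
With the tool pointing down it reaches from about 350 to 775 mm from the base axis. Payload 7.3 kg.
Tool frame: the origin (TCP) lies between the finger pads; the fingertips stand 14 mm ahead of it and the grasp point (between the pads) lies 5 mm behind it; y points along the fingers, z is the direction in which the jaws open and shut, and the axes are right-handed (so a half turn about y gives the same grasp; the last joint's range is limited). The gripper opens to 92 mm and grips with 3 to 60 N. Pads are 19 mm wide; open, the fingers measure 130 mm over their backs; the gripper's body (75 mm by 190 mm) begins 47 mm behind the grasp point.
Start: joints at [1.072, 0.342, 1.524, -0, 1.275, -0.146], TCP at [181.389, 492.691, 212.641] pointing down, gripper open.
Joint ranges: [-2.53, 2.53], [-0.77, 2.02], [0.04, 2.7], [-1, 4.14], [0.28, 2.66], [-3.11, 3.11]. Speed limits (rad/s): [2.57, 2.57, 3.14, 3.14, 3.14, 3.14].

## Interface

Orientations are given as [roll, pitch, yaw] about the fixed x, y, z axes, in that order (R = Rz(yaw) Ry(pitch) Rx(roll)).
In Python, from plant import bot, vision, order gives the robot as it stands.
- The arm moves only by the tool apply_moves, never from a script. Its argument "rows" is a list of rows, each a list of 3 entries, a list of its own where there are three numbers: the shift along the tool's x, y, z in cm, then the turn about the tool's y in rad, then the finger opening in cm, from 0 to 9.18. A call has 1 to 5 rows; each row is the pose to reach, as a shift and turn from the pose measured when the call began, along the tool's axes at that moment; what a row does not reach only later rows make up. A row lasts 1/8 s, in which the tool goes at most 62.5 mm and 10.7 degrees, less where a joint would pass 70% of its speed; a pose out of reach is approached as far as the arm can. A call with a gripper value outside its range is refused whole. The fingers move at their own pace and stop on an object; the grip force is fixed at half the most. Time passes only in rows, so rows that repeat a pose let the fingers close. It gives the time, the measured TCP pose, the force and the opening at its end, in the units of the state.
- bot.get_obs(): the state, without advancing time (a new reading comes with each control period).
- vision.capture(name): name is "scene" or "top"; returns the picture (480x640x3 uint8, red, green, blue); there is no depth.
- vision.camera_info(name): a dict with "mtx" (3x3 intrinsics, pixels), "rvec" (rotation vector, rad) and "tvec" (3), from world to camera coordinates, as OpenCV has them. Camera axes: x right, y down, z forward; pixel columns grow to the right and rows downward; lengths in mm; the calibration is good to about 2 mm. A picture is of the moment at which its call begins. camera_info takes no time and is no camera call.
- order.close_job(): hands the job in, once; it reports no verdict.
The state is a dict: "time": time; "joint_positions": joint angles; "dq": joint speeds; "tau": joint torques, N m; "tool_pos": TCP position; "tcp_rot": TCP orientation; "contact_force": force on the tool from outside, world axes, zero at the start; "moment": the same for the moment, N m; "grip_width": finger opening in mm.
Only numpy, scipy, OpenCV 4.12 (cv2) and the standard library are available. Lean on these libraries where they do the work, as an engineer would, in place of code of your own. Each camera call takes 0.05 s, during which the arm holds its last target.

## Task

Push the self-closing flap of the specimen returns box open with one finger and, while that finger holds it open, push the round tin along its lane and through the opening with the other finger, so that it drops into the collecting tray and the flap springs shut behind it. Push the tin gently: do not pinch or lift it, and do not let it bear against the flap. Leave the vial, the case and the screwdriver beside the box where they are.

Things in the scene. Friction and masses are not known exactly. Their poses are not given: they have to be found in the camera images.
- returns: Specimen returns box, bolted down, 263 x 124 mm. Origin: on the work surface, in the closed flap's plane, mid opening; x is the way the tin is pushed (away from the robot), y left, z up. Black feed deck at x = -135 to -4, y = -58 to 58 mm, flat top at z = 65. The opening, y = -52 to 57, is closed by the flap and open above. Hinge post (y = 62) and jamb (y = -55) reach z = 111, the highest points.
- lane_end (a point): On the deck's top, mid-lane at the lane's far end: x = -4, y = -25, z = 65 mm in the box's frame. The lane runs along the box's x between two rails 6 mm wide, 12 mm high (tops at z = 77), centred at y = -50 and y = 0, from x = -134 to -6 mm; 44 mm clear between them. Here the deck ends in a step down to the tray.
- tray_floor (a point): On the collecting tray's floor, near its middle: x = 60, y = 2, z = 10 mm in the box's frame. The tray lies behind the flap, inside x = -4 to 124 and y = -54 to 58 mm, open above; clear side walls and an aluminium end wall, tops at z = 100 mm. The flap swings above it.
- flap_hinge (a point): On the flap's vertical hinge axis, half-way up; in the box's frame x = 0, y = 56, z = 89 mm.
- flap_edge (a point): Middle of the flap's free edge, 104 mm from the hinge axis; shut, in the box's frame x = 0, y = -48, z = 89 mm; it swings towards the box's +x and +y on opening. The flap is a plain upright aluminium plate 4 mm thick, 42 mm high (z = 68 to 110 mm).
- flap (a joint): Flap angle in rad: 0 shut (across the opening), growing as it is pushed away from the robot, stop at 1.5. A spring shuts it (0.06 N m when shut, 0.19 N m at 1.4 rad), damped by 0.04 N m per rad/s: it closes in about a second. The tin gets past it at about 1.1 rad or more.
- tin_center (a point): Centre (half-way up) of the round aluminium specimen tin, 38 mm across, 32 mm high, about 90 g, standing upright in the lane on the feed deck, so that its centre is 81 mm above the work surface. Polished, it slides easily (friction about 0.25); straight-sided, with a thin seam below the lid. It tips into the tray when its centre passes the deck's end.
- vial: Small amber bottle with black cap, 34 mm across, 75 mm high, standing on the work surface left of the box; origin at the centre of its underside. Leave it.
- case: Flat grey case with a clear lid, 70 x 45 x 31 mm, on the work surface right of the box; origin at the centre of its underside. Leave it.
- driver: Screwdriver with black handle, 150 mm long, lying on the work surface (origin under its middle) left of the box. Leave it.

How it is judged (in metres and radians):
On the way, in this order (a step that is already met when the one before it is completed fails the run):
1. a finger pushes the flap open while the tin is still on the near side of it (value of joint flap above 0.7 rad and contact force between the fingers and flap above 0.2 N and x of tin_center in the frame of returns below -0.016 m), for 0.05 s.
2. the tin is pushed by a finger into the opening while a finger holds the flap open (value of joint flap above 0.7 rad and contact force between the fingers and flap above 0.2 N and contact force between the fingers and tin above 0.03 N and x of tin_center in the frame of returns between -0.013 and 0.04 m).
At the end, for the whole second after the job is handed in: The tin lies in the collecting tray (its centre past the flap's plane, inside the tray walls, less than 45 mm above the work surface) and the flap is shut (under 0.06 rad) (x of tin_center in the frame of returns between 0.005 and 0.125 m and y of tin_center in the frame of returns between -0.055 and 0.058 m and z of tin_center in the frame of returns below 0.045 m and value of joint flap below 0.06 rad); the robot touches nothing.
It fails at once if the tin bears against the flap (over 1 N) (contact force between tin and flap above 1 N).
It fails at once if the tin is pinched or shoved hard (over 12 N) (contact force between the fingers and tin above 12 N).
It fails at once if the tin is lifted (centre 15 mm above where it stood) (height (world z) of tin_center above 0.096 m).
It fails at once if a bystander is moved by over 20 mm (distance of any of vial, case, driver from where it was at the start of the episode above 0.02 m).
It also fails if it takes over 35 s, if anything falls off the work surface, if the arm or the gripper's body presses on something with over 40 N, if the wrist force passes 120 N, or if a joint passes its speed limit or range.

## Working session

There is one attempt and no reset: what is moved stays moved. The work goes in short steps, Python scripts to look and compute and a tool call to move; the robot and the scene stay as the last step left them, time stands still between calls to the robot, and variables do not carry over. Pictures are saved under pics/ and viewed, and the job is handed in when it is done.

Besides the shell and the picture viewer there is one more tool, called in YAML: its name, and indented under it one key for each argument. apply_moves: Moves the arm, as the interface text tells. Its arguments: {"type":"object","properties":{"rows":{"type":"array","items":{"type":"array"}}},"required":["rows"]}

```bash
ls; mkdir -p pics; python3 - <<'E'
from plant import bot, vision, order
import cv2
for n in("scene","top"):
    cv2.imwrite(f"pics/{n}0.png",vision.capture(n)[:,:,::-1])
    print(n,vision.camera_info(n))
print(bot.get_obs())
E
```

```text
pics
scene {'mtx': array([[609.65450879,   0.        , 325.70904775],
       [  0.        , 609.65450879, 237.66108229],
       [  0.        ,   0.        ,   1.        ]]), 'rvec': array([ 1.71157503,  1.72388831, -0.77789808]), 'tvec': array([ -19.56326338, -312.68920101, 1358.84300004])}
top {'mtx': array([[549.90701012,   0.        , 314.20804751],
       [  0.        , 549.90701012, 233.53577226],
       [  0.        ,   0.        ,   1.        ]]), 'rvec': array([ 2.17216052, -2.14860276,  0.10133629]), 'tvec': array([ 48.17073916, 550.53305158, 823.73698172])}
{'time': 0.1, 'joint_positions': array([ 1.07203098e+00,  3.42629919e-01,  1.52489344e+00, -5.07950289e-06,
        1.27541848e+00, -1.45968101e-01]), 'dq': array([ 0.00013862, -0.00069798, -0.00374744,  0.00059791,  0.00065755,
       -0.00115863]), 'tau': array([ 8.01401347e-04, -4.32008493e+01, -2.44692421e+01,  7.18557788e-02,
        5.27309580e-02, -7.23418270e-05]), 'tool_pos': array([181.1836568 , 492.34500832, 212.03627395]), 'tcp_rot': array([-1.57213188e+00,  1.91434742e-04, -3.52795890e-01]), 'contact_force': array([-0.23962585, -0.6425346 , -0.64785177]), 'moment': array([-0.01247232, -0.02365462,  0.00388047]), 'grip_width': 92.28141315706657}
```

View pics/scene0.png

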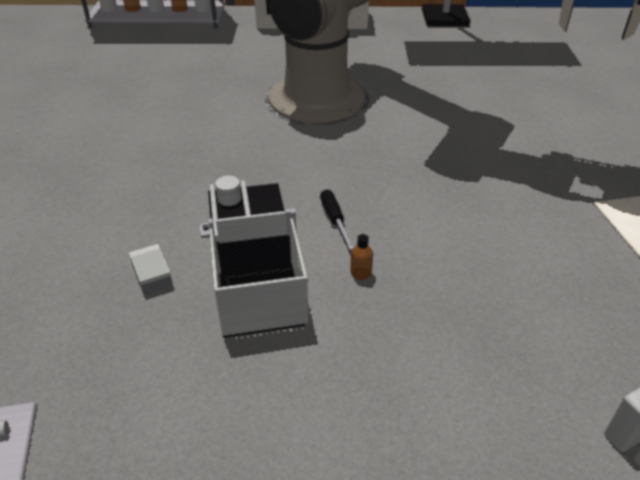

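View pics/top0.png

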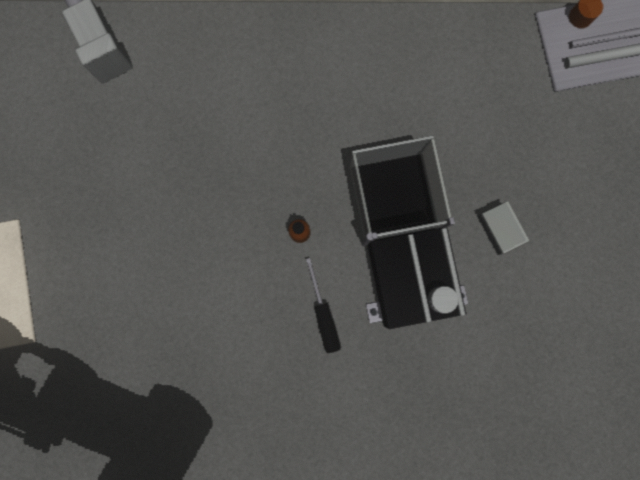

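The top view shows the box, with its flap near row 230, columns 370-450, the tin at about (445,299), the vial at (299,229), the driver at (320,305) and the case at (505,227). Next I'll zoom in on the box.

```bash
python3 - <<'E'
import cv2
i=cv2.imread("pics/top0.png")[125:340,340:540]
cv2.imwrite("pics/topz.png",cv2.resize(i,None,fx=2.79,fy=2.79,interpolation=cv2.INTER_CUBIC))
i=cv2.imread("pics/scene0.png")[165:345,190:320]
cv2.imwrite("pics/scz.png",cv2.resize(i,None,fx=3.33,fy=3.33,interpolation=cv2.INTER_CUBIC))
E
```

```text
(no output)
```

View pics/topz.png

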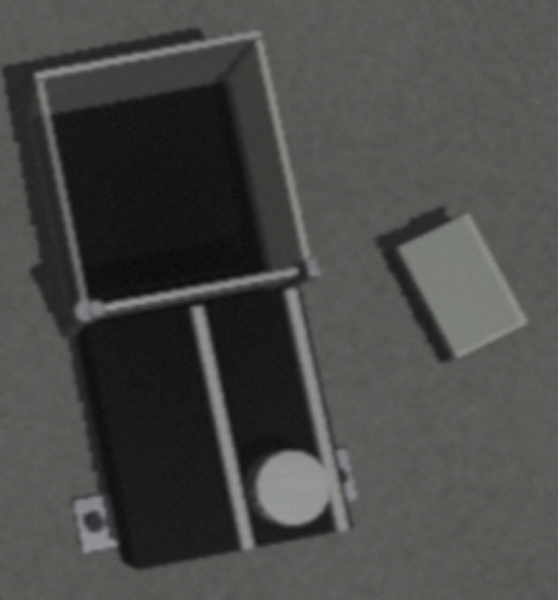

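View pics/scz.png

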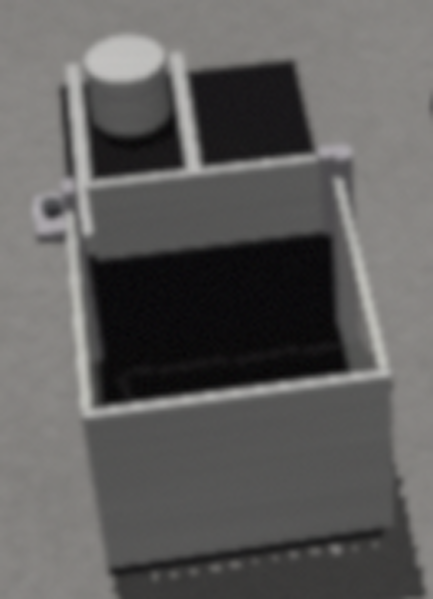

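```bash
cat > h.py <<'E'
import numpy as np, cv2
from scipy.optimize import least_squares
from plant import bot, vision, order
def ray(cam,u,v,z):
    c=vision.camera_info(cam);R=cv2.Rodrigues(c['rvec'])[0]
    d=R.T@np.linalg.inv(c['mtx'])@[u,v,1];o=-R.T@c['tvec']
    return o+d*(z-o[2])/d[2]
def proj(cam,p):
    c=vision.camera_info(cam)
    return cv2.projectPoints(np.array(p,float).reshape(-1,3),c['rvec'],c['tvec'],c['mtx'],None)[0][:,0]
E
python3 - <<'E'
from h import *
T=lambda X,Y:(340+(X+.5)/2.79-.5,125+(Y+.5)/2.79-.5)
S=lambda X,Y:(190+(X+.5)/3.33-.5,165+(Y+.5)/3.33-.5)
# box-frame correspondences
tp=[((90,311),(0,62,111)),((312,268),(0,-56,111)),((199,308),(-6,0,77)),((247,548),(-134,0,77)),((292,290),(-6,-50,77)),((343,528),(-134,-50,77)),((40,75),(125,59.5,100)),((260,37),(125,-56,100))]
sp=[((72,66),(-134,-50,77)),((178,55),(-134,0,77)),((88,410),(126,-56,100)),((388,373),(126,59.5,100)),((338,153),(0,62,111))]
def W(q,b):
    b=np.array(b,float);c,s=np.cos(q[2]),np.sin(q[2])
    return np.c_[q[0]+c*b[:,0]-s*b[:,1],q[1]+s*b[:,0]+c*b[:,1],b[:,2]]
def res(q,use):
    r=[]
    for cam,f,l in(("top",T,tp),("scene",S,sp)):
        if cam in use: r.append(proj(cam,W(q,[b for _,b in l]))-np.array([f(*a) for a,_ in l]))
    return np.vstack(r)
for use in(("top",),("scene",),("top","scene")):
    s=least_squares(lambda q:res(q,use).ravel(),[500,-100,0],loss='soft_l1')
    print(use,s.x);print(res(s.x,use).round(1).tolist())
q=s.x
for cam,p in(("top",T(292,488)),("scene",S(125,58))):
    w=ray(cam,*p,97);d=w[:2]-q[:2];c,sn=np.cos(q[2]),np.sin(q[2])
    print(cam,"tin",w,"box",c*d[0]+sn*d[1],-sn*d[0]+c*d[1])
print("vial",ray("top",299,229,75),"case",ray("top",505,227,31),"drv",ray("top",307,258,10),ray("top",332,350,20))
E
```

```text
('top',) [ 5.50692344e+02 -8.61878172e+01  1.96324542e-01]
[[-1.8, -0.1], [1.3, -0.2], [-0.4, -0.5], [0.4, 0.5], [-0.2, -0.3], [0.1, 1.3], [0.3, 0.3], [-0.1, -0.6]]
('scene',) [552.82371215 -86.34220546  31.6187558 ]
[[0.2, -0.3], [-0.6, -0.6], [0.1, 1.3], [-0.6, -0.0], [1.0, -0.3]]
('top', 'scene') [ 5.51104168e+02 -8.62940036e+01  1.98748316e-01]
[[-1.7, -0.3], [1.3, -0.6], [-0.4, -0.8], [0.7, 0.2], [-0.2, -0.7], [0.4, 0.9], [0.2, 0.2], [-0.2, -1.0], [0.7, -1.1], [-0.2, -1.2], [-0.0, 0.2], [-0.9, -0.8], [1.2, -0.9]]
top tin [ 451.203864   -130.88428737   97.        ] box -106.73772964156416 -23.987940779437597
scene tin [ 453.19150383 -132.07498741   97.        ] box -105.02431225332352 -25.54764574442803
vial [551.60862543  76.00316719  75.        ] case [ 563.01094341 -240.50143191   31.        ] drv [513.07768773  65.38449528  10.        ] [371.58876217  24.92533279  20.        ]
```

The two views agree on the box pose: about (551, -86), yaw 0.198. The tin sits at box (-106, -25). I'll set the jaw line about 31° to the lane. One finger then goes behind the tin with its corner on the lane's midline, and the other leads by 85 mm to open the flap near its hinge.

```bash
cat >> h.py <<'E'
Q=np.array([551.2,-86.3,0.198])
def b2w(b):
    c,s=np.cos(Q[2]),np.sin(Q[2]);return Q[:2]+np.array([c*b[0]-s*b[1],s*b[0]+c*b[1]])
def w2b(w):
    d=np.array(w[:2])-Q[:2];c,s=np.cos(Q[2]),np.sin(Q[2]);return np.array([c*d[0]+s*d[1],-s*d[0]+c*d[1]])
def state():
    o=bot.get_obs();print("t",o['time'],"pos",o['tool_pos'].round(1),"rpy",o['tcp_rot'].round(3),"box",w2b(o['tool_pos']).round(1),"F",o['contact_force'].round(1),"w",round(o['grip_width'],1));return o
def shift(w,yaw=-0.823):
    o=bot.get_obs();R=cv2.Rodrigues(np.array([0,0,o['tcp_rot'][2]]))[0]@cv2.Rodrigues(np.array([0,o['tcp_rot'][1],0]))[0]@cv2.Rodrigues(np.array([o['tcp_rot'][0],0,0]))[0]
    s=R.T@(np.array(w)-o['tool_pos'])/10
    print("shift cm",s.round(2),"turn",round(-(yaw-o['tcp_rot'][2]),3))
E
python3 -c "
from h import *
state();shift([380,200,212]);p=b2w([-107.5,4]);print(p);shift([*p,212])"
```

```text
t 0.1 pos [181.2 492.3 212. ] rpy [-1.572  0.    -0.353] box [-249.   640.1] F [-0.2 -0.6 -0.6] w 92.3
shift cm [ 28.76   0.03 -20.56] turn 0.47
[ 445.01350451 -103.52434835]
shift cm [ 45.35   0.06 -46.8 ] turn 0.47
```

apply_moves:
  rows:
    - [[7,0,-5],0.15,8.05]
    - [[13,0,-9.5],0.3,8.05]
    - [[18.5,0,-13.3],0.47,8.05]
    - [[24,0,-17.2],0.47,8.05]
    - [[28.8,0,-20.5],0.47,8.05]

```text
time: 0.72
tool_pos: [357.7, 232.5, 212.2]
tcp_rot: [-1.572, -0.0, -0.823]
contact_force: [0.8, 0.5, -0.4]
grip_width: 80.3
```

```bash
python3 -c "
from h import *
state();p=b2w([-107.5,4]);shift([*p,180])"
```

```text
t 0.725 pos [357.7 232.5 212.2] rpy [-1.572 -0.    -0.823] box [-127.   350.6] F [ 0.8  0.5 -0.4] w 80.3
shift cm [ 30.56   3.25 -16.46] turn 0.0
```

apply_moves:
  rows:
    - [[5.3,0,-2.8],0,8.05]
    - [[10.6,0,-5.6],0,8.05]
    - [[16,0,-8.5],0,8.05]
    - [[21.3,0,-11.4],0,8.05]
    - [[26.5,1.5,-14.2],0,8.05]

```text
time: 1.35
tool_pos: [434.7, -60.6, 198.0]
tcp_rot: [-1.571, -0.002, -0.823]
contact_force: [0.8, 0.5, -0.1]
grip_width: 80.8
```

```bash
python3 -c "
from h import *
state();p=b2w([-107.5,4]);shift([*p,180])"
```

```text
t 1.35 pos [434.7 -60.6 198. ] rpy [-1.571 -0.002 -0.823] box [-109.2   48.1] F [ 0.8  0.5 -0.1] w 80.8
shift cm [ 3.85  1.81 -2.16] turn 0.0
```

apply_moves:
  rows:
    - [[3.85,1.8,-2.15],0,8.05]
    - [[3.85,4.8,-2.15],0,8.05]
    - [[3.85,4.8,-2.15],0,8.05]

```text
time: 1.72
tool_pos: [443.5, -103.3, 148.2]
tcp_rot: [-1.573, 0.003, -0.824]
contact_force: [0.8, -0.6, 0.7]
grip_width: 80.6
```

```bash
python3 -c "
from h import *
state();p=b2w([-107.5,4]);shift([*p,95])
a=vision.capture('top')[150:400,330:560];b=vision.capture('scene')[120:370,170:400]
cv2.imwrite('pics/p1.png',cv2.resize(np.hstack([a,b])[:,:,::-1],None,fx=1.7,fy=1.7,interpolation=cv2.INTER_CUBIC))"
```

```text
t 1.725 pos [ 443.5 -103.3  148.2] rpy [-1.573  0.003 -0.824] box [-109.     4.5] F [ 0.8 -0.6  0.7] w 80.6
shift cm [0.13 5.32 0.11] turn -0.001
```

View pics/p1.png

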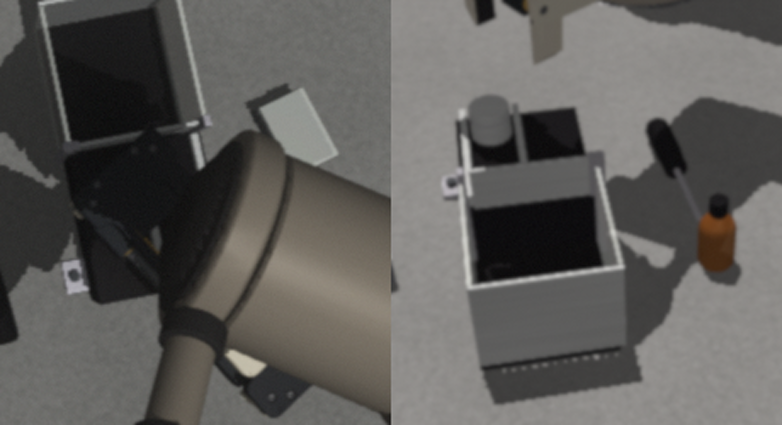

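The top view shows the gripper body running from upper left to lower right, as planned. The scene view shows fingertips at about full-frame (261,156) and (222,132). I'll check those against the projected tips.

```bash
python3 -c "
from h import *
o=state();z=134
for n,b in(('A',(-66.5,30.5)),('B',(-151.5,-21.5))):
  print(n,proj('scene',[*b2w(b),z]), proj('top',[*b2w(b),z]))
im=vision.capture('scene')[60:220,180:320]
cv2.imwrite('pics/p2.png',cv2.resize(im[:,:,::-1],None,fx=3.6,fy=3.6,interpolation=cv2.INTER_CUBIC))"
```

```text
t 1.825 pos [ 445.2 -103.3  150.6] rpy [-1.571 -0.002 -0.822] box [-107.2    4.2] F [-0.2 -0.   0.7] w 80.5
A [[264.20502956 172.80759892]] [[404.43863339 277.87415961]]
B [[225.24928809 145.78731201]] [[455.73332695 333.52966591]]
```

View pics/p2.png

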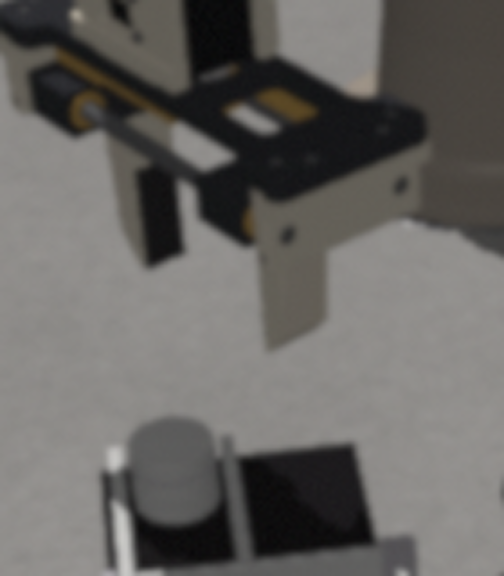

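```bash
python3 -c "
from h import *
for z in(134,150,165):
  print(z,proj('scene',[*b2w((-65,30)),z]))
for z in(134,150,165):
 print(z,[w2b(ray('scene',*p,z)).round(0) for p in((254.4,157.2),(270.5,148.5),(221,134.4),(231,130.5))])
"
```

```text
134 [[263.98778935 173.4176566 ]]
150 [[263.28256579 164.50729013]]
165 [[262.60618803 155.9613848 ]]
134 [array([-111.,   20.]), array([-130.,   48.]), array([-187.,  -26.]), array([-196.,   -9.])]
150 [array([-87.,  19.]), array([-106.,   46.]), array([-160.,  -26.]), array([-169.,   -9.])]
165 [array([-64.,  18.]), array([-82.,  44.]), array([-136.,  -26.]), array([-144.,  -10.])]
```

```bash
python3 -c "
from h import *
c=vision.camera_info('top');R=cv2.Rodrigues(c['rvec'])[0];print(-R.T@c['tvec'])
c=vision.camera_info('scene');R=cv2.Rodrigues(c['rvec'])[0];print(-R.T@c['tvec'])
im=vision.capture('top')[200:400,350:550]
cv2.imwrite('pics/p3.png',cv2.resize(cv2.convertScaleAbs(im[:,:,::-1],alpha=2),None,fx=3,fy=3,interpolation=cv2.INTER_CUBIC))"
```

```text
[459.13833023  42.61053497 878.25167922]
[1226.87668211   26.05459475  662.34909334]
```

View pics/p3.png

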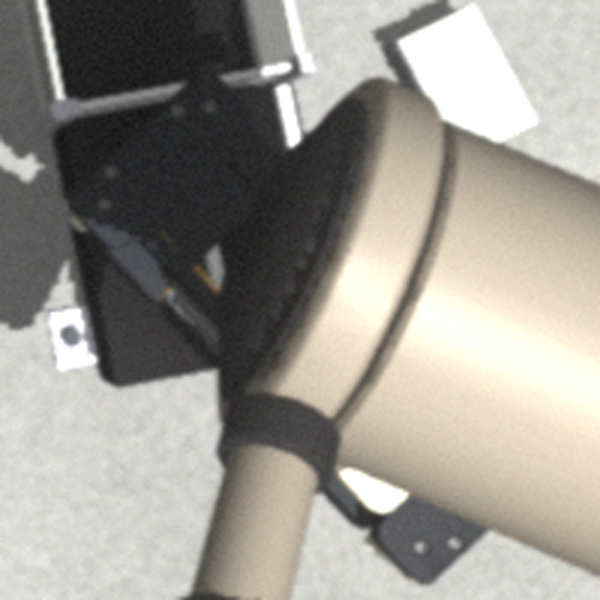

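```bash
python3 -c "
from h import *
for z in(200,220,240,260):
  print(z,proj('top',[445.2,-103.3,z]), ray('top',447,317,z).round(0), [w2b(ray('top',*p,z)).round(0) for p in((397.5,252.5),(496,381.5))])
"
```

```text
200 [[440.54425023 305.36340639]] [ 431. -111.  200.] [array([-34.,  43.]), array([-208.,  -42.])]
220 [[444.19396844 305.75685452]] [ 432. -106.  220.] [array([-35.,  46.]), array([-204.,  -37.])]
240 [[448.07367286 306.17509569]] [ 433. -102.  240.] [array([-36.,  49.]), array([-200.,  -31.])]
260 [[452.20580949 306.62054965]] [434. -97. 260.] [array([-37.,  52.]), array([-196.,  -26.])]
```

The scene view puts the fingertips at about z≈163, while the stated geometry gives 136. I'll descend to the planned height, which is clear of everything, and look again.

apply_moves:
  rows:
    - [[0,3,0],0,8.05]
    - [[0,5.5,0],0,8.05]
    - [[0,5.5,0],0,8.05]

```text
time: 2.3
tool_pos: [445.5, -102.6, 96.0]
tcp_rot: [-1.571, -0.003, -0.821]
contact_force: [-0.1, -0.0, -0.2]
grip_width: 80.6
```

```bash
python3 -c "
from h import *
state()
im=vision.capture('scene')[90:250,180:320]
cv2.imwrite('pics/p4.png',cv2.resize(im[:,:,::-1],None,fx=3.7,fy=3.7,interpolation=cv2.INTER_CUBIC))
o=state()
m=w2b(o['tool_pos'])
for n,d in(('A',(50.6,31)),('Ain',(34.4,21)),('B',(-34.4,-21))):
  for z in(81,95,108): print(n,z,(proj('scene',[*b2w(m+d),z])-[180,90])*3.7)
"
```

```text
t 2.3 pos [ 445.5 -102.6   96. ] rpy [-1.571 -0.003 -0.821] box [-106.8    4.8] F [-0.1 -0.  -0.2] w 80.6
t 2.35 pos [ 446.3 -103.    97. ] rpy [-1.57  -0.005 -0.821] box [-106.1    4.2] F [ 0.5 -0.7  0.6] w 80.4
A 81 [[334.21084967 424.87247331]]
A 95 [[332.23522587 398.11751627]]
A 108 [[330.36516733 372.79218068]]
Ain 81 [[305.78369696 404.18739622]]
Ain 95 [[303.55031932 377.52792132]]
Ain 108 [[301.43673318 352.29837853]]
B 81 [[192.82378128 321.09605037]]
B 95 [[189.63026612 294.86587761]]
B 108 [[186.61064306 270.06398057]]
```

View pics/p4.png

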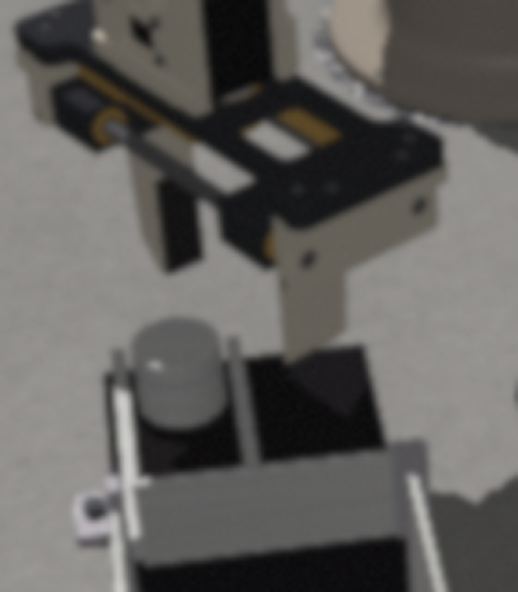

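The tips again appear near z≈111 with the TCP at 97, about 30 mm higher than the nominal geometry gives. I'll lower in safe stages and watch the force. If the nominal geometry were right, the deck would be touched at TCP ≈ 79.

apply_moves:
  rows:
    - [[0,0.5,0],0,8.05]
    - [[0,1.0,0],0,8.05]
    - [[0,1.2,0],0,8.05]
    - [[0,1.2,0],0,8.05]

```text
time: 2.85
tool_pos: [446.3, -103.1, 85.0]
tcp_rot: [-1.57, -0.004, -0.821]
contact_force: [0.0, -0.1, -0.5]
grip_width: 80.4
```

```bash
python3 -c "
from h import *
im=vision.capture('scene')[90:250,180:320]
cv2.imwrite('pics/p5.png',cv2.resize(im[:,:,::-1],None,fx=3.7,fy=3.7,interpolation=cv2.INTER_CUBIC))
o=state()
m=w2b(o['tool_pos'])
for n,d in(('A',(50.6,31)),('Ain',(34.4,21)),('B',(-34.4,-21))):
  for z in(71,85,98): print(n,z,(proj('scene',[*b2w(m+d),z])-[180,90])*3.7)
"
```

```text
t 2.9 pos [ 446.4 -103.1   85. ] rpy [-1.57  -0.005 -0.821] box [-106.1    4.2] F [ 0.1  0.5 -0.8] w 80.6
A 71 [[335.46754616 443.80227782]]
A 85 [[333.51814779 417.42137109]]
A 98 [[331.6731607  392.45344599]]
Ain 71 [[307.22106486 423.05059064]]
Ain 85 [[305.01716847 396.75970239]]
Ain 98 [[302.93175566 371.88223753]]
B 71 [[194.93523886 339.65960143]]
B 85 [[191.7825024  313.77576534]]
B 98 [[188.80179376 289.30427064]]
```

View pics/p5.png

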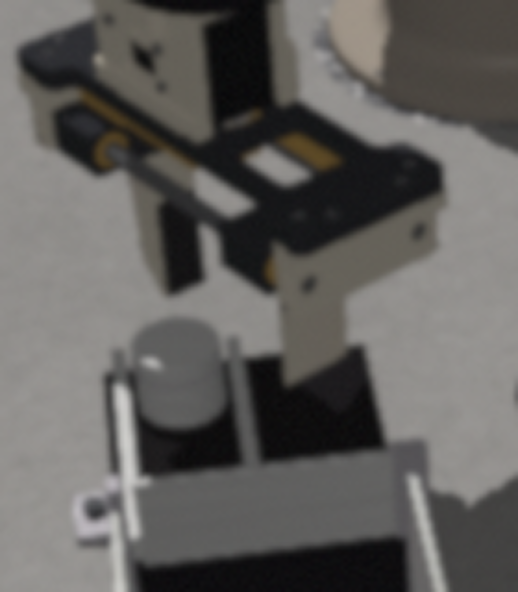

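No contact, and the tips look to be near z≈100 with the TCP at 85. I'll keep lowering gently past the height where the nominal geometry would touch.

apply_moves:
  rows:
    - [[0,0.3,0],0,8.05]
    - [[0,0.5,0],0,8.05]
    - [[0,0.7,0],0,8.05]
    - [[0,0.9,0],0,8.05]

```text
time: 3.4
tool_pos: [446.4, -103.1, 75.9]
tcp_rot: [-1.57, -0.004, -0.821]
contact_force: [0.2, 0.4, -0.2]
grip_width: 80.5
```

```bash
python3 -c "
from h import *
im=vision.capture('scene')[90:250,180:320]
cv2.imwrite('pics/p6.png',cv2.resize(im[:,:,::-1],None,fx=3.7,fy=3.7,interpolation=cv2.INTER_CUBIC))
o=state()
"
```

```text
t 3.45 pos [ 446.3 -103.1   75.7] rpy [-1.57  -0.004 -0.821] box [-106.2    4.2] F [-0.4  0.  -0.6] w 80.4
```

View pics/p6.png

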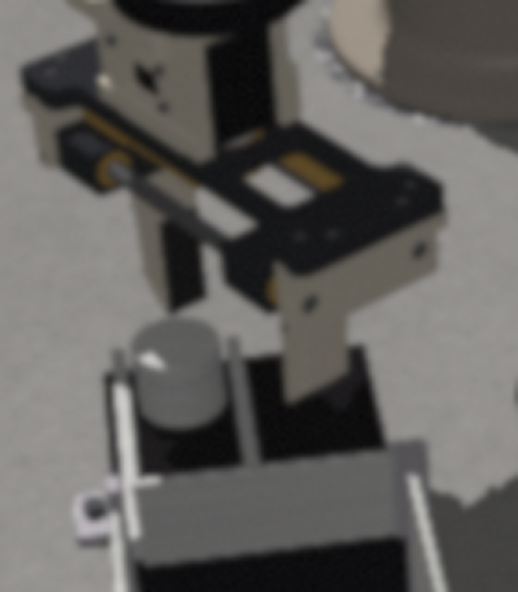

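TCP 75.7 with no contact confirms what the images show: the tips stand about 15 mm behind the TCP point, now at z≈91. I'll lower them to z≈81.

apply_moves:
  rows:
    - [[0,0.3,0],0,8.05]
    - [[0,0.6,0],0,8.05]
    - [[0,0.9,0],0,8.05]
    - [[0,1.0,0],0,8.05]

```text
time: 3.95
tool_pos: [446.2, -103.0, 65.4]
tcp_rot: [-1.57, -0.004, -0.821]
contact_force: [0.3, 0.2, 0.7]
grip_width: 80.2
```

```bash
python3 -c "
from h import *
im=vision.capture('scene')[90:250,180:320]
cv2.imwrite('pics/p7.png',cv2.resize(im[:,:,::-1],None,fx=3.7,fy=3.7,interpolation=cv2.INTER_CUBIC))
im=vision.capture('top')[180:380,340:500]
cv2.imwrite('pics/p7t.png',cv2.resize(cv2.convertScaleAbs(im[:,:,::-1],alpha=2),None,fx=3,fy=3,interpolation=cv2.INTER_CUBIC))
o=state()
print(b2w((-107,4)),b2w((20,4)))
shift([*b2w((20,4)),o['tool_pos'][2]])
"
```

```text
t 4.05 pos [ 446.2 -103.1   65.5] rpy [-1.57  -0.004 -0.821] box [-106.2    4.2] F [ 0.6 -0.8 -0.8] w 80.4
[ 445.50373549 -103.42599395] [570.02240392 -78.44397614]
shift cm [ 6.63  0.03 10.74] turn 0.002
```

View pics/p7.png

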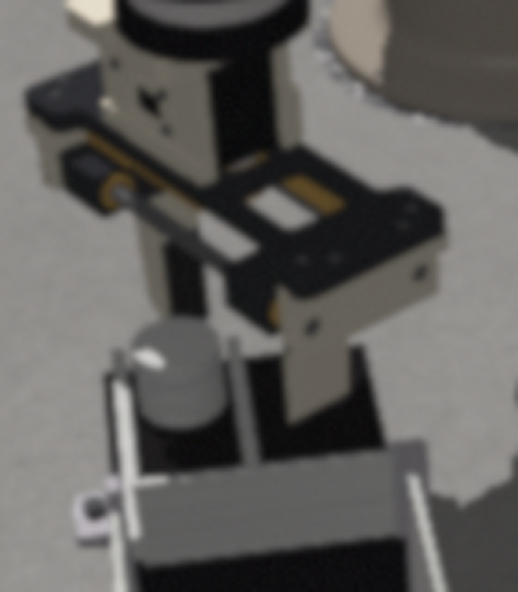

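View pics/p7t.png

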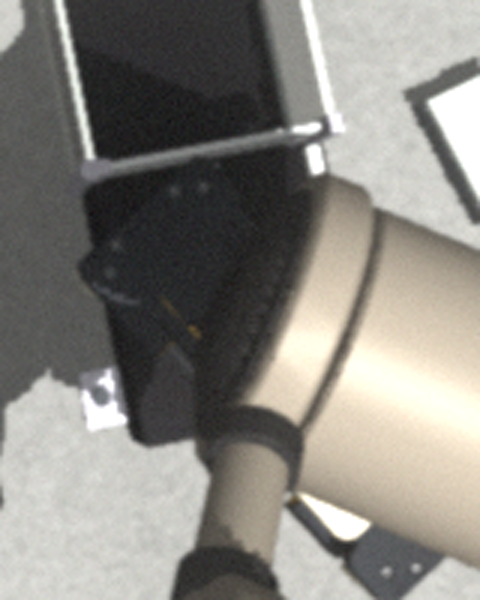

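Finger A's tip is over the free part of the deck, clear of the middle rail, and finger B is behind the tin. Moving along the box's +x now, gently, 3 mm per row.

apply_moves:
  rows:
    - [[0.16,0,0.26],0,8.05]
    - [[0.32,0,0.51],0,8.05]
    - [[0.47,0,0.77],0,8.05]
    - [[0.63,0,1.02],0,8.05]
    - [[0.79,0,1.28],0,8.05]

```text
time: 4.68
tool_pos: [461.1, -100.1, 65.5]
tcp_rot: [-1.57, -0.004, -0.821]
contact_force: [-1.3, -0.1, 0.8]
grip_width: 80.6
```

apply_moves:
  rows:
    - [[0.16,0,0.26],0,8.05]
    - [[0.32,0,0.51],0,8.05]
    - [[0.47,0,0.77],0,8.05]
    - [[0.63,0,1.02],0,8.05]
    - [[0.79,0,1.28],0,8.05]

```text
time: 5.3
tool_pos: [476.0, -97.1, 65.6]
tcp_rot: [-1.57, -0.004, -0.821]
contact_force: [-0.5, -0.1, 1.0]
grip_width: 80.3
```

```bash
python3 -c "
from h import *
im=vision.capture('scene')[90:250,180:320]
cv2.imwrite('pics/p8.png',cv2.resize(im[:,:,::-1],None,fx=3.7,fy=3.7,interpolation=cv2.INTER_CUBIC))
o=state()
shift([*b2w((20,4)),66])
"
```

```text
t 5.35 pos [476.4 -97.1  65.6] rpy [-1.57  -0.004 -0.821] box [-75.5   4.1] F [-0.2  0.1  0.1] w 80.4
shift cm [ 5.02 -0.01  8.12] turn 0.002
```

View pics/p8.png

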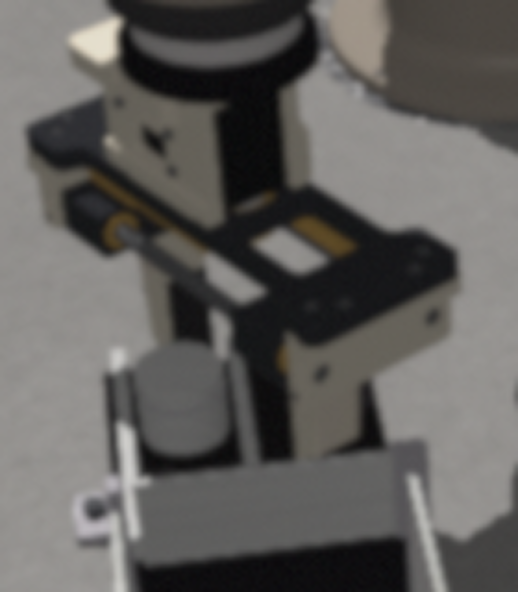

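The tin has slid forward about 18 mm, as predicted for a rear gap of about 11 mm, and it is still upright between the rails. Carrying on.

apply_moves:
  rows:
    - [[0.16,0,0.26],0,8.05]
    - [[0.32,0,0.51],0,8.05]
    - [[0.47,0,0.77],0,8.05]
    - [[0.63,0,1.02],0,8.05]
    - [[0.79,0,1.28],0,8.05]

```text
time: 5.98
tool_pos: [491.3, -94.1, 65.6]
tcp_rot: [-1.57, -0.004, -0.821]
contact_force: [-1.0, -0.4, -0.0]
grip_width: 80.5
```

apply_moves:
  rows:
    - [[0.16,0,0.26],0,8.05]
    - [[0.32,0,0.51],0,8.05]
    - [[0.47,0,0.77],0,8.05]
    - [[0.63,0,1.02],0,8.05]
    - [[0.79,0,1.28],0,8.05]

```text
time: 6.6
tool_pos: [505.4, -90.7, 65.5]
tcp_rot: [-1.571, -0.002, -0.821]
contact_force: [-5.0, 0.6, 1.6]
grip_width: 80.2
```

```bash
python3 -c "
from h import *
im=vision.capture('scene')[90:250,180:320]
cv2.imwrite('pics/p9.png',cv2.resize(im[:,:,::-1],None,fx=3.7,fy=3.7,interpolation=cv2.INTER_CUBIC))
o=state()
shift([*b2w((20,4)),66])
"
```

```text
t 6.65 pos [505.9 -90.7  65.5] rpy [-1.57  -0.003 -0.821] box [-45.3   4.6] F [-3.1  0.8  0.5] w 80.5
shift cm [ 3.47 -0.04  5.53] turn 0.002
```

View pics/p9.png

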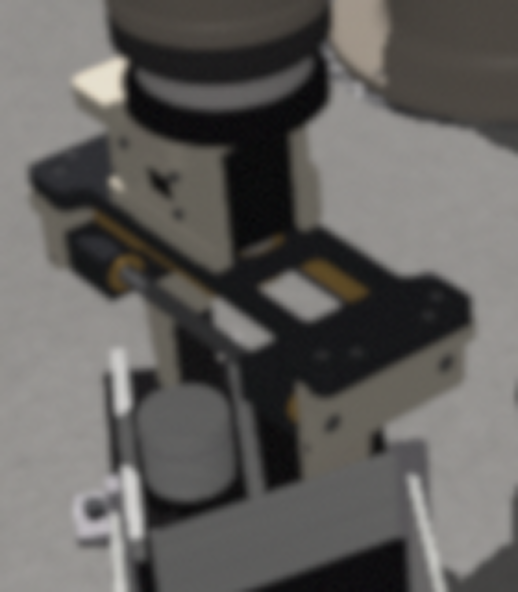

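The flap has started to open, with 3-5 N on the finger, and the tin is well back from it. Continuing.

apply_moves:
  rows:
    - [[0.16,0,0.25],0,8.05]
    - [[0.32,0,0.51],0,8.05]
    - [[0.48,0,0.76],0,8.05]
    - [[0.64,0,1.02],0,8.05]
    - [[0.8,0,1.27],0,8.05]

```text
time: 7.28
tool_pos: [517.6, -88.0, 64.7]
tcp_rot: [-1.575, 0.002, -0.819]
contact_force: [-12.7, -4.2, 2.1]
grip_width: 80.4
```

```bash
python3 -c "
from h import *
im=vision.capture('scene')[110:270,180:320]
cv2.imwrite('pics/p10.png',cv2.resize(im[:,:,::-1],None,fx=3.7,fy=3.7,interpolation=cv2.INTER_CUBIC))
o=state()
shift([*b2w((20,4)),66])
"
```

```text
t 7.325 pos [518.3 -88.   64.7] rpy [-1.575e+00  1.000e-03 -8.200e-01] box [-32.6   4.8] F [-9.  -4.1  0.3] w 80.5
shift cm [ 2.83 -0.15  4.44] turn 0.003
```

View pics/p10.png

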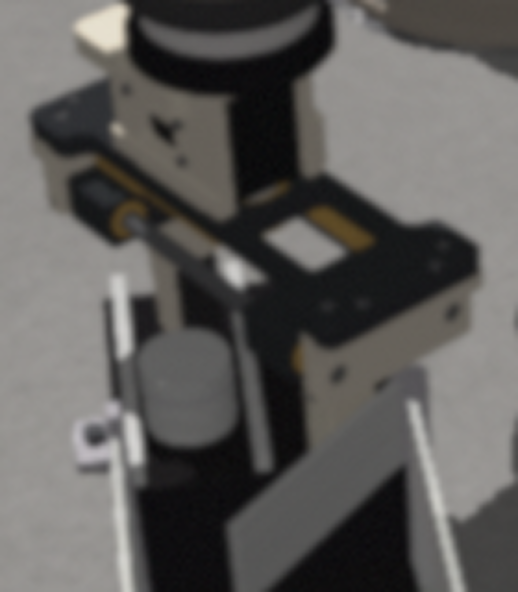

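The finger now carries 9-12 N. A short lever arm of about 18 mm at the hinge would explain that, but the finger's bracket is also near the hinge post. I'll take a short, slow step to see which it is: the force should fall as the lever arm grows.

apply_moves:
  rows:
    - [[0.12,0,0.19],0,8.05]
    - [[0.23,-0.05,0.36],0,8.05]
    - [[0.34,-0.1,0.54],0,8.05]
    - [[0.34,-0.1,0.54],0,8.05]

```text
time: 7.82
tool_pos: [522.8, -87.4, 64.9]
tcp_rot: [-1.578, 0.004, -0.819]
contact_force: [-8.5, -5.0, 0.1]
grip_width: 80.4
```

```bash
python3 -c "
from h import *
im=vision.capture('scene')[150:250,220:320]
cv2.imwrite('pics/p11.png',cv2.resize(im[:,:,::-1],None,fx=6,fy=6,interpolation=cv2.INTER_CUBIC))
im=vision.capture('top')[160:320,330:500]
cv2.imwrite('pics/p11t.png',cv2.resize(cv2.convertScaleAbs(im[:,:,::-1],alpha=2),None,fx=3.5,fy=3.5,interpolation=cv2.INTER_CUBIC))
o=state();print(o['moment'])
shift([*b2w((20,4)),66])
"
```

```text
t 7.925 pos [522.8 -87.4  64.9] rpy [-1.578  0.004 -0.819] box [-28.1   4.5] F [-7.3 -5.  -0.5] w 80.6
[-0.77779776  1.22233846  0.17493635]
shift cm [ 2.57 -0.15  4.06] turn 0.004
```

View pics/p11.png

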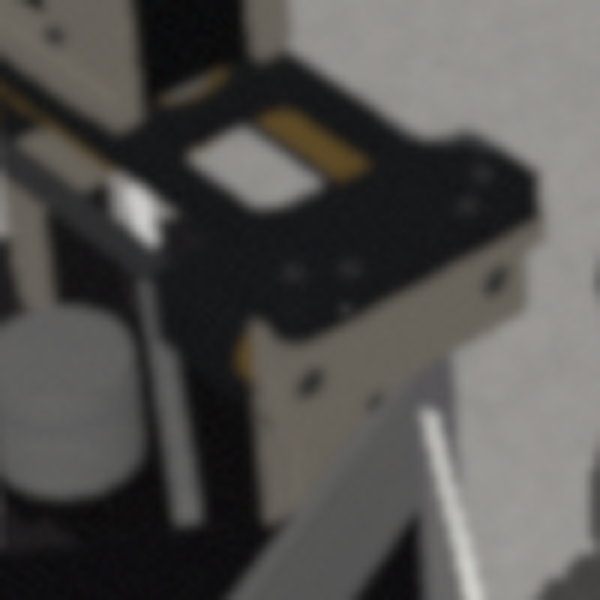

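View pics/p11t.png

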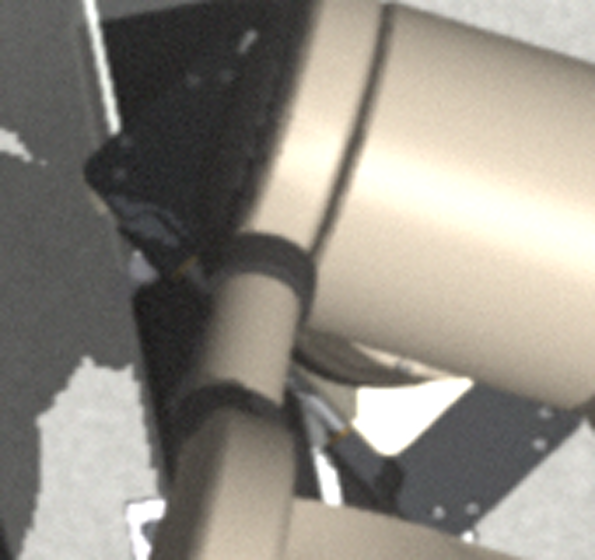

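The force fell to 7 N as the lever arm grew, so it is just the flap. I'll raise 4 mm for clearance over the post and keep going.

apply_moves:
  rows:
    - [[0.11,-0.15,0.17],0,8.05]
    - [[0.24,-0.3,0.38],0,8.05]
    - [[0.37,-0.4,0.59],0,8.05]
    - [[0.51,-0.45,0.8],0,8.05]
    - [[0.64,-0.45,1.01],0,8.05]

```text
time: 8.55
tool_pos: [533.6, -86.0, 68.9]
tcp_rot: [-1.581, 0.005, -0.819]
contact_force: [-5.8, -4.9, 1.2]
grip_width: 80.6
```

```bash
python3 -c "
from h import *
im=vision.capture('scene')[120:280,180:320]
cv2.imwrite('pics/p12.png',cv2.resize(im[:,:,::-1],None,fx=3.7,fy=3.7,interpolation=cv2.INTER_CUBIC))
o=state()
shift([*b2w((20,4)),70])
"
```

```text
t 8.6 pos [534.1 -86.   68.9] rpy [-1.58   0.004 -0.819] box [-16.7   3.7] F [-5.6 -5.3 -0.8] w 80.7
shift cm [ 1.9  -0.15  3.14] turn 0.004
```

View pics/p12.png

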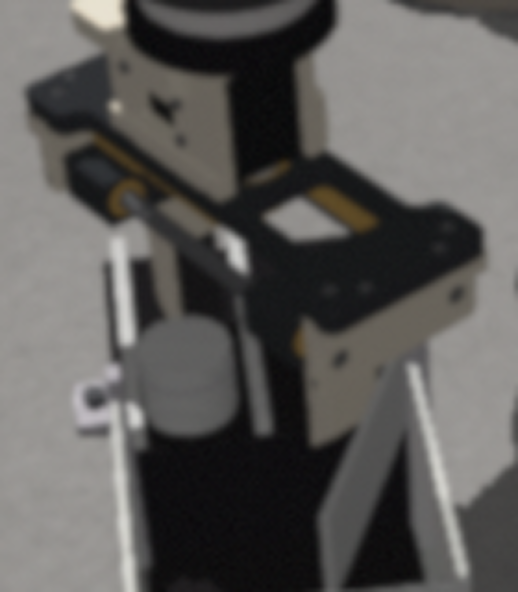

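The flap is at about 1.2 rad and clear of the tin, which is at about x = -27. Next come the two pushes that take it into the opening.

apply_moves:
  rows:
    - [[0.15,0,0.26],0,8.05]
    - [[0.31,0,0.51],0,8.05]
    - [[0.46,-0.05,0.77],0,8.05]
    - [[0.62,-0.1,1.03],0,8.05]
    - [[0.77,-0.1,1.28],0,8.05]

```text
time: 9.22
tool_pos: [548.8, -83.7, 69.6]
tcp_rot: [-1.581, 0.003, -0.819]
contact_force: [-3.5, -3.6, 0.0]
grip_width: 80.5
```

```bash
python3 -c "
from h import *
im=vision.capture('scene')[120:280,180:320]
cv2.imwrite('pics/p13.png',cv2.resize(im[:,:,::-1],None,fx=3.7,fy=3.7,interpolation=cv2.INTER_CUBIC))
o=state()
shift([*b2w((20,4)),70])
"
```

```text
t 9.275 pos [549.1 -83.6  69.7] rpy [-1.581  0.003 -0.819] box [-1.5  3.1] F [-3.3 -3.1 -1.7] w 80.3
shift cm [ 1.05 -0.05  1.88] turn 0.004
```

View pics/p13.png

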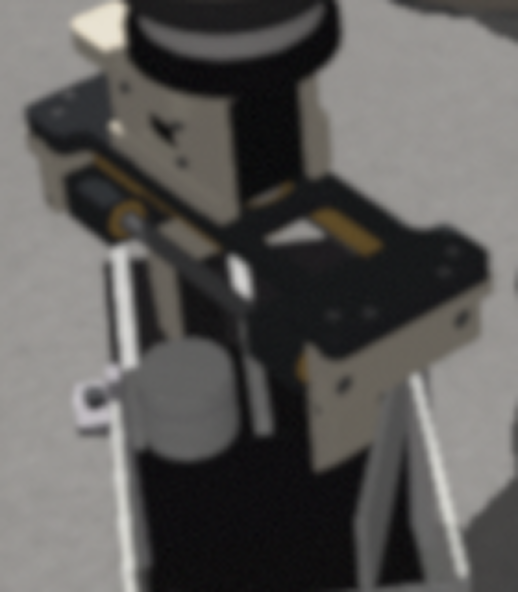

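apply_moves:
  rows:
    - [[0.14,0,0.26],0,8.05]
    - [[0.28,0,0.52],0,8.05]
    - [[0.42,0,0.78],0,8.05]
    - [[0.56,0,1.03],0,8.05]
    - [[0.68,0,1.25],0,8.05]

```text
time: 9.9
tool_pos: [563.3, -80.1, 69.6]
tcp_rot: [-1.58, 0.003, -0.819]
contact_force: [-1.3, -3.2, 0.6]
grip_width: 80.9
```

```bash
python3 -c "
from h import *
im=vision.capture('scene')[120:280,180:320]
cv2.imwrite('pics/p14.png',cv2.resize(im[:,:,::-1],None,fx=3.7,fy=3.7,interpolation=cv2.INTER_CUBIC))
o=state()
shift([*b2w((20,4)),70])
"
```

```text
t 9.95 pos [563.5 -80.   69.6] rpy [-1.58   0.003 -0.819] box [13.3  3.7] F [-1.4 -3.8  0.3] w 80.6
shift cm [ 0.33 -0.05  0.58] turn 0.004
```

View pics/p14.png

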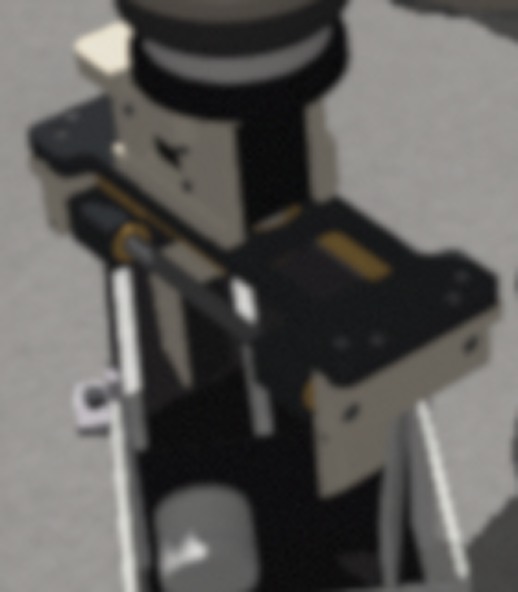

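The tin has dropped into the tray, now at about picture (205,540), and nothing stands in the flap's way. I'll lift straight up so the flap can shut.

apply_moves:
  rows:
    - [[0,-0.5,0],0,8.05]
    - [[0,-1.5,0],0,8.05]
    - [[0,-3,0],0,8.05]
    - [[0,-5,0],0,8.05]
    - [[0,-7.5,0],0,8.05]

```text
time: 10.58
tool_pos: [564.4, -78.9, 146.4]
tcp_rot: [-1.579, 0.002, -0.819]
contact_force: [1.2, -0.5, -0.5]
grip_width: 80.7
```

apply_moves:
  rows:
    - [[0,-4,0],0,8.05]
    - [[-4,-8,-4],0,8.05]
    - [[-8,-9,-8],0,8.05]
    - [[-12,-9,-12],0,8.05]
    - [[-12,-9,-12],0,8.05]

```text
time: 11.2
tool_pos: [392.3, -71.7, 239.1]
tcp_rot: [-1.578, 0.002, -0.819]
contact_force: [0.3, -0.8, 0.3]
grip_width: 80.9
```

apply_moves:
  rows:
    - [[0,0,0],0,8.05]
    - [[0,0,0],0,8.05]
    - [[0,0,0],0,8.05]
    - [[0,0,0],0,8.05]
    - [[0,0,0],0,8.05]

```text
time: 11.82
tool_pos: [392.4, -71.6, 238.8]
tcp_rot: [-1.578, 0.002, -0.819]
contact_force: [-0.1, -0.5, 0.5]
grip_width: 80.2
```

```bash
python3 -c "
from h import *
im=vision.capture('scene')[130:340,120:390]
cv2.imwrite('pics/p15.png',cv2.resize(im[:,:,::-1],None,fx=2.8,fy=2.8,interpolation=cv2.INTER_CUBIC))
cv2.imwrite('pics/p15t.png',vision.capture('top')[:,:,::-1])
state()
"
```

```text
t 11.925 pos [392.3 -71.6 238.9] rpy [-1.578  0.002 -0.819] box [-152.9   45.6] F [-0.1 -0.2  1.2] w 80.7
```

View pics/p15.png

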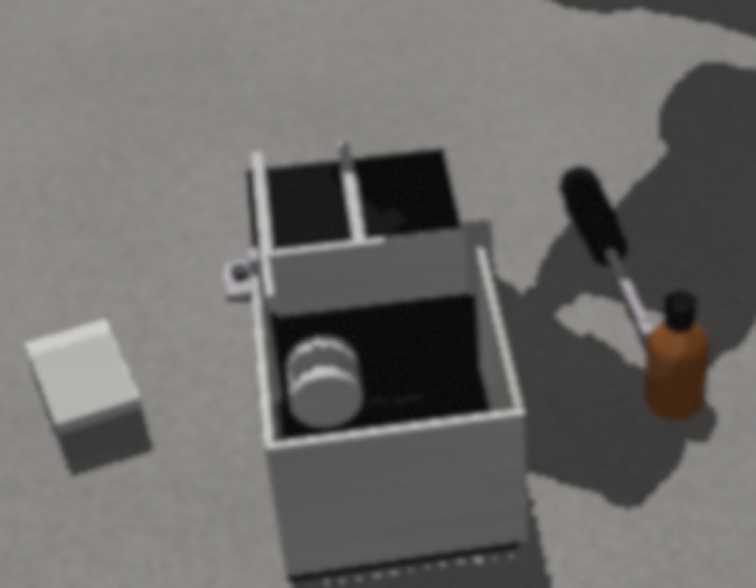

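View pics/p15t.png

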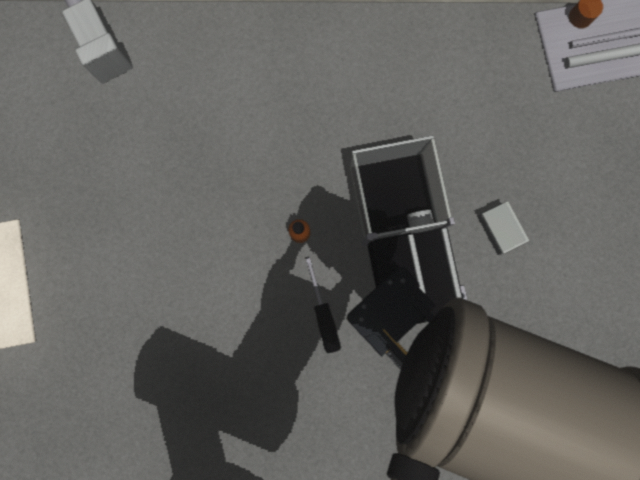

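The flap is shut and the tin is lying on its side in the tray at scene (236,266), top (420,217). The bystanders look unmoved. I'll check the tin's position, and whether it is still moving, before handing in.

apply_moves:
  rows:
    - [[0,0,0],0,8.05]
    - [[0,0,0],0,8.05]
    - [[0,0,0],0,8.05]
    - [[0,0,0],0,8.05]
    - [[0,0,0],0,8.05]

```text
time: 12.55
tool_pos: [392.3, -71.6, 238.9]
tcp_rot: [-1.578, 0.002, -0.819]
contact_force: [0.3, -0.9, -1.0]
grip_width: 80.7
```

```bash
python3 -c "
from h import *
im=vision.capture('scene')
a=cv2.imread('pics/p15.png');cur=cv2.resize(im[130:340,120:390][:,:,::-1],None,fx=2.8,fy=2.8,interpolation=cv2.INTER_CUBIC)
d=cv2.absdiff(a,cur);print('diff in tray',d[320:430,270:490].max(),d[320:430,270:490].mean(),'flap',d[235:320,265:490].max())
print('tin scene',w2b(ray('scene',120+325/2.8,130+382/2.8,29)),'top',w2b(ray('top',420,217,40)))
z=cv2.imread('pics/top0.png');t=vision.capture('top')[:,:,::-1]
for n,(y0,y1,x0,x1) in dict(vial=(210,250,284,316),case=(195,260,475,535),drv=(250,360,300,345),flap=(215,245,360,460)).items(): print(n,cv2.absdiff(z,t)[y0:y1,x0:x1].mean().round(1), cv2.phaseCorrelate(cv2.cvtColor(z[y0:y1,x0:x1],6).astype('f4'),cv2.cvtColor(t[y0:y1,x0:x1].copy(),6).astype('f4')))
state()
"
```

```text
diff in tray 7 0.8966253443526171 flap 6
tin scene [ 16.17102072 -28.1138369 ] top [ 20.09747249 -26.17752891]
vial 20.1 ((-0.48230794071992733, -0.5432559438160673), 0.2723900735378265)
case 22.4 ((0.06009413882248538, -0.023816058749446256), 1.019975099077931)
drv 27.7 ((0.6878998206403892, -0.09230956040448746), 0.40176663910901106)
flap 17.1 ((0.06223661307906525, 0.23814527245851203), 0.8264341672261556)
t 12.65 pos [392.3 -71.6 238.9] rpy [-1.578  0.002 -0.819] box [-152.9   45.6] F [-0.6  0.8 -0.6] w 80.8
```

Everything is at rest: the tin is at box x ≈ 16-20, y ≈ -27, the flap is shut, and the bystanders are within about 1 px (under 2 mm). Handing in.

```bash
python3 -c "
from plant import order
print(order.close_job())"
```

```text
the job is handed in; nothing more can be done
None
```

The tin is in the collecting tray with the flap shut behind it, and I handed the job in at about 12.7 s. One finger pushed the flap open near its hinge and held it while the other pushed the tin along the lane and over the deck's end. I then lifted straight up and the flap closed.

**Last checks (from the pictures):**
- **Tin:** it lies still on its side in the tray, at about x = 16–20, y = -27 mm in the box's frame.
- **Flap:** it looks shut, and matched its starting picture to within about 0.3 px.
- **Bystanders:** the vial, case and screwdriver shifted less than about 1 px (under 2 mm). The arm's shadow made the match for the vial and screwdriver weak.
- **Robot:** it stands clear of everything, with only noise (about 1 N) on the force reading.

**What disagreed:**
- **Fingertip height:** the tips appeared about 15 mm behind the TCP, not 14 mm ahead as stated. Lowering past the height where they should have touched the deck, with no contact, supported this, so I used the height seen in the images.
- **Flap force:** it peaked at about 13 N where the finger was close to the hinge, then fell as the flap opened. I put this down to the short lever arm, but I could not rule out a brief touch on the hinge post.
- **Finger on the tin:** this force was too small to read, so I inferred contact during the push from the tin's motion.

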